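Hold the freshly varnished seascape up to the documentation camera

TASK

Lift the little seascape in the gilt frame up and off its hook on the drying rack, without wrenching the hook, and hold it up to the documentation camera: middle of the painting on the camera's focus point, painted side to the lens, right way up and square to the lens. Hold it by the frame only, never touching the painted surface, and leave the rack, the other picture, the camera and everything else on the table undisturbed. Finish while still holding it there, in the air and quite still: do not put it down or let go.

Things in the scene. Friction and masses are not known exactly. Their poses are not given: they have to be found in the camera images.
- picture: the seascape (blue sea, red sail) in a gilt wooden frame 130 mm wide, 110 tall, 18 thick, 0.13 to 0.26 kg; loose; hangs by its ring on one of the two hooks (which one varies). Origin: middle of the frame in width, height and thickness. -x points out of the painted side, y along the width, z up to the ring. The flat moulding, 22 mm wide all round, may be gripped front and back
- painting: the painted surface of the seascape, 86 x 66 mm, fixed in the gilt frame, sunk 5 mm below the front of the moulding; not to be touched. Origin: middle of the painted face, 4 mm in front of the frame's middle; axes as picture (-x out of the painted side, z up in the painting)
- picture_ring (a point): centre of the brass ring (inside diameter 24 mm, wire 3.5 mm) that stands on the middle of the gilt frame's top edge, in the plane of the frame; 70 mm above the frame's middle, ring top 31 mm above the top edge
- rack: drying rack, fixed: oak rail 400 mm long, 278 mm high, on two posts with feet 20 mm high. Origin on the table under the rail's middle; y along the rail, z up. Two steel prong hooks stand out of the rail towards -x; the pictures hang on them with their painted sides facing -x, away from the rail. There is about 90 mm of free room between each picture's back and the rail
- hook0 (a point): on the axis of the level prong (5 mm thick, 262 mm above the table) at the rack's -y end, about where a ring hangs, 110 mm out from the rail. The prong ends 24 mm farther out along the rack's -x, its tip turned up 7 mm above the prong's top: to come off, a ring must rise 8 to 18 mm (best 13), then move out along -x by over 35 mm
- hook1 (a point): the same on the prong at the rack's +y end, 190 mm from hook0
- still_life: the other painting, pears in a black frame, same size and ring; hangs loose on the other hook; leave it there
- camera: black camera 126 mm wide, macro lens with a white ring light 100 mm across, clamped to a 366 mm column whose base plate is 200 x 170 mm; does not move in the task; place, direction and height vary. Origin: centre of the lens front. It looks along its own -x, which slopes 0.35 rad (20 degrees) below the horizontal; y is level; z is its upward axis. The column stands about 190 mm behind the lens front
- focus (a point): the camera's focus point: in the air on the lens axis, 170 mm in front of the lens front, about 160 to 225 mm above the table; axes as camera
- varnish_bottle: amber glass varnish bottle, 64 mm across, 170 mm tall, loose; origin under its middle
- brush_jar: white ceramic jar of brushes, 76 mm across, 250 mm tall with the brushes, loose; origin under its middle
- bell: brass hand bell standing on its mouth, 72 mm across, 124 mm tall, loose; origin under its middle
- candlestick: dark metal candlestick, 90 mm across, 166 mm tall, loose; origin under its middle
- cup: white ceramic cup, 76 mm across, 75 mm tall, loose; origin under its middle
- palette_knife: palette knife lying on the table, 220 mm long, loose; origin under its middle

How it is judged:
By the outcome, as a careful person would: the job done as asked, in the order asked, and still so for the second after the job is handed in, while the arm keeps its last pose, push and grip.
It also fails if it takes over 45 s, if anything falls off the work surface, if the arm or the gripper's body presses on something with over 40 N, if the wrist force passes 120 N, or if a joint passes its speed limit or range.

ROBOT

A 6-joint arm with a two-finger parallel gripper is mounted at the origin on the work surface. World frame = base frame: x ahead of the robot, y to its left, z up, the work surface at z = 0. Lengths are in m, angles in rad, forces in N, time in s.
With the tool pointing down it reaches from about 0.3 to 0.825 m from the base axis. Payload 5.4 kg.
Tool frame: the origin (TCP) lies at the very end of the fingers, on their centre line; the grasp point (between the pads) lies 19 mm behind it (ctrl.grasp_offset is the distance from the TCP to the grasp point, in m); x points along the fingers, y is the direction in which the jaws open and shut, and the axes are right-handed (so a half turn about x gives the same grasp; the last joint's range is limited). The gripper opens to 92 mm and grips with 3 to 60 N. Pads are 20 mm wide; open, the fingers measure 128 mm over their backs; the gripper's body (75 mm by 189 mm) begins 69 mm behind the grasp point.
Start: joints at [-1.404, 0.158, 1.597, -0, 1.386, -0.21], TCP at [0.212, -0.535, 0.215] pointing down, gripper open.
Joint ranges: [-2.91, 2.91], [-0.94, 2.29], [0.18, 2.7], [-1.29, 4.43], [0.17, 2.64], [-3, 3]. Speed limits (rad/s): [2.57, 2.57, 3.14, 3.14, 3.14, 3.14].

INTERFACE

Orientations are given as a rotation vector (axis times angle).
In Python, from station import ctrl gives the robot as it stands.
- The arm moves only by the shell command python3 -m jog 'ROWS'. ROWS is text: rows parted by semicolons, each of 5 numbers parted by spaces: the shift along the world's x, y, z in m, then the turn about the world's z in degrees, then the opening, from -1 (shut) to 1 (fully open), so that 0 is half open. In form: dx dy dz spin grip; .... A call has 1 to 8 rows; each row shifts and turns the commanded pose from where the row before left it; what a row does not reach is not made up. A row lasts 1/8 s, in which the tool goes at most 62.5 mm and 10.7 degrees, less where a joint would pass 70% of its speed; a pose out of reach is approached as far as the arm can. A call with a gripper value outside its range is refused whole. The fingers move at their own pace and stop on an object; the grip force is fixed at half the most. Time passes only in rows, so rows that do not move let the fingers close. It gives the time, the measured TCP pose, the force and the opening at its end, in the units of the state.
- ctrl.read_state(): the state, without advancing time (a new reading comes with each control period).
- ctrl.get_image(name): name is "scene" or "top"; returns a dict with "img" (384x512x3 uint8, red, green, blue), "depth" (384x512 float32, m along the optical axis (not along the pixel's ray), 0 where there is no reading), "mtx" (3x3 intrinsics, pixels), "eye" and "orientation" of the camera in the world. Camera axes: x right, y down, z forward; pixel columns grow to the right and rows downward; lengths in m; the calibration is good to about 2 mm. A picture is of the moment at which its call begins.
- ctrl.sign_off(): hands the job in, once; it reports no verdict.
The state is a dict: "time": time; "q": joint angles; "joint_vel": joint speeds; "joint_efforts": joint torques, N m; "ee_pos": TCP position; "tool_rot": TCP orientation; "contact_force": force on the tool from outside, world axes, zero at the start; "moment": the same for the moment, N m; "finger_gap": finger opening in m.
Only numpy, scipy, OpenCV 4.12 (cv2) and the standard library are available. Lean on these libraries where they do the work, as an engineer would, in place of code of your own. Each camera call takes 0.05 s, during which the arm holds its last target. There are 200 camera calls.

## Working session

There is one attempt and no reset: what is moved stays moved. The work goes in short steps, Python scripts to look and compute and a shell command to move; the robot and the scene stay as the last step left them, time stands still between calls to the robot, and variables do not carry over. Pictures are saved under pics/ and viewed, about 8 in all and at most 12, crops included, and the job is handed in when it is done.

```bash
ls; mkdir -p pics; python3 -m jog 2>&1 | head -20; python3 - <<'E'
from station import ctrl
import cv2,numpy as np
print([d for d in dir(ctrl) if d[0]!='_'])
print({k:np.round(v,4).tolist() for k,v in ctrl.read_state().items()})
for n in("scene","top"):
    r=ctrl.get_image(n); np.savez(f"pics/{n}0.npz",**r)
    print(n,r["mtx"].tolist(),r["eye"],r["orientation"])
    cv2.imwrite(f"pics/{n}0.png",r["img"][:,:,::-1])
E
```

```text
pics
invalid input
['PlanningError', 'get_image', 'grasp_offset', 'read_state', 'sign_off']
{'time': 0.0, 'q': [-1.4041, 0.159, 1.5982, -0.0, 1.3862, -0.2101], 'joint_vel': [-0.0009, -0.0008, 0.0003, 0.002, 0.0007, -0.0021], 'joint_efforts': [-0.0024, -38.5571, -32.2109, 0.0701, 0.038, -0.0001], 'ee_pos': [0.2115, -0.534, 0.2136], 'tool_rot': [2.0161, 0.3864, -2.0161], 'contact_force': [-0.5387, 0.5868, 0.0457], 'moment': [-0.0244, 0.0004, -0.0056], 'finger_gap': 0.0921}
scene [[436.0681385392545, 0.0, 256.43212238011046], [0.0, 436.0681385392545, 195.46899115707805], [0.0, 0.0, 1.0]] [1.16663634 0.38772949 1.38366945] [-1.42297166 -2.39801373  0.68172754]
top [[380.16353072713446, 0.0, 256.9585783514341], [0.0, 380.16353072713446, 192.24600732258497], [0.0, 0.0, 1.0]] [0.36919838 0.01209128 1.65460374] [-2.17126134  2.13375826 -0.12666294]
```

View pics/scene0.png

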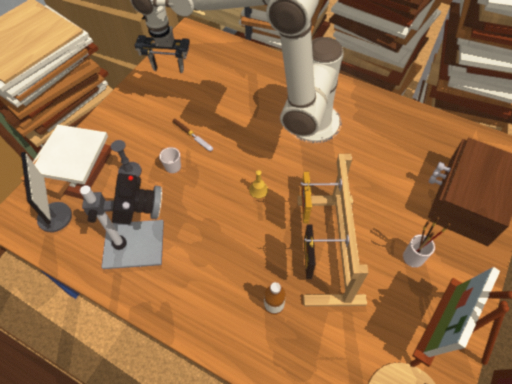

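View pics/top0.png

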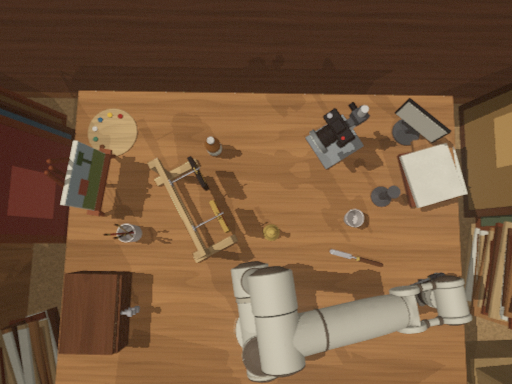

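```bash
cat > h.py <<'E'
import numpy as np,cv2
from scipy.spatial.transform import Rotation as R
def cloud(r):
    d=r["depth"];v,u=np.mgrid[:d.shape[0],:d.shape[1]];K=r["mtx"]
    p=np.dstack([(u-K[0,2])/K[0,0]*d,(v-K[1,2])/K[1,1]*d,d])
    return p@R.from_rotvec(r["orientation"]).as_matrix().T+r["eye"]
def proj(r,P):
    c=(np.atleast_2d(P)-r["eye"])@R.from_rotvec(r["orientation"]).as_matrix(); q=c@r["mtx"].T
    return q[:,:2]/q[:,2:]
E
python3 - <<'E'
from h import *
out=[]
for n,b in(("scene",[(70,120,180,280),(290,145,380,310)]),("top",[(290,90,375,180),(140,140,285,270)])):
    r=dict(np.load(f"pics/{n}0.npz"));P=cloud(r);P[r["depth"]==0]=0
    for x0,y0,x1,y1 in b:
        z=np.clip(P[y0:y1,x0:x1,2]/.4*255,0,255).astype(np.uint8)
        im=r["img"][y0:y1,x0:x1,::-1]; zc=cv2.applyColorMap(z,cv2.COLORMAP_JET)
        t=np.hstack([im,zc]); out.append(cv2.resize(t,(400,int(t.shape[0]*400/t.shape[1]))))
h=max(o.shape[0] for o in out); out=[cv2.copyMakeBorder(o,0,h-o.shape[0],0,0,0) for o in out]
g=np.vstack([np.hstack(out[:2]),np.hstack(out[2:])]); print(g.shape); cv2.imwrite("pics/c1.png",g[:600])
# objects: top-view masks by height
r=dict(np.load("pics/top0.npz"));P=cloud(r);I=r["img"].astype(int)
def show(n,m): 
    q=P[m]; print(n,len(q),q.mean(0).round(3),q.min(0).round(3),q.max(0).round(3))
hsv=cv2.cvtColor(r["img"],cv2.COLOR_RGB2HSV).astype(int);box=np.zeros(I.shape[:2],bool);box[140:270,140:250]=1
m=box&(abs(P[...,2]-.278)<.008);show("rail",m);q=P[m][:,:2];c=q.mean(0);w=np.linalg.svd(q-c)[2][0];print("rail dir",w,np.ptp((q-c)@w))
for rr in("top","scene"):
    r=dict(np.load(f"pics/{rr}0.npz"));P=cloud(r)
    hsv=cv2.cvtColor(r["img"],cv2.COLOR_RGB2HSV).astype(int);bx=np.zeros(hsv.shape[:2],bool)
    if rr=="top":bx[190:240,200:240]=1
    else:bx[165:225,298:318]=1
    m=bx&(hsv[...,1]>150)&(hsv[...,2]>130)&(P[...,2]>.2)&(P[...,2]<.26);show("gilt "+rr,m)
    q=P[m][:,:2];c=q.mean(0);w=np.linalg.svd(q-c)[2][0];print(c,w,np.ptp((q-c)@w))
E
```

```text
(732, 800, 3)
rail 732 [0.484 0.311 0.278] [0.292 0.06  0.27 ] [0.664 0.435 0.286]
rail dir [-0.8728675 -0.4879573] 0.4926795440624534
gilt top 46 [0.451 0.162 0.234] [0.398 0.131 0.2  ] [0.513 0.204 0.245]
[0.45115833 0.16228728] [-0.8777772  -0.47906908] 0.12531718632090516
gilt scene 229 [0.469 0.174 0.234] [0.4   0.131 0.202] [0.517 0.207 0.26 ]
[0.4686199  0.17435128] [0.8712133  0.49090467] 0.1310788533248061
```

View pics/c1.png

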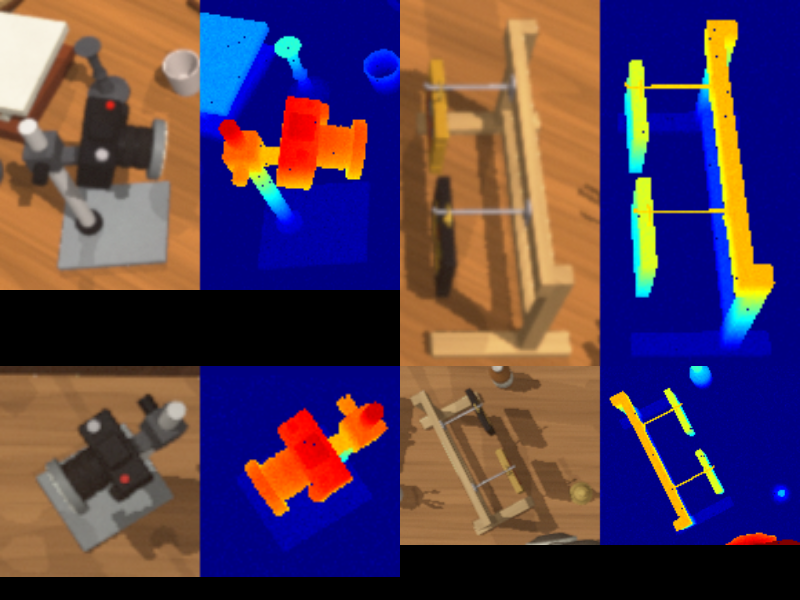

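```bash
python3 - <<'E'
from h import *
S=dict(np.load("pics/scene0.npz"));T=dict(np.load("pics/top0.npz"))
res={}
for n,r,(x0,y0,x1,y1) in(("scene",S,(70,120,180,280)),("top",T,(290,90,385,180))):
    P=cloud(r)[y0:y1,x0:x1];hsv=cv2.cvtColor(r["img"],cv2.COLOR_RGB2HSV)[y0:y1,x0:x1].astype(int)
    ok=r["depth"][y0:y1,x0:x1]>0
    b=ok&(P[...,2]>.004)&(P[...,2]<.03)&(hsv[...,1]<60)
    nl,lab,st,_=cv2.connectedComponentsWithStats(b.astype(np.uint8));k=1+st[1:,4].argmax();q=P[lab==k]
    rect=cv2.minAreaRect(q[:,:2].astype(np.float32));print(n,"base",len(q),rect,q[:,2].mean())
    m=ok&(P[...,2]>.16); res[n]=(P[m],hsv[m]); q=P[m]; print(q.min(0),q.max(0))
    body=q[q[:,2]>.29]; rect=cv2.minAreaRect(body[:,:2].astype(np.float32));print("hi",rect)
np.savez("pics/cam.npz",s=res["scene"][0],t=res["top"][0])
for n in res:
  for yaw in np.radians([-58,-56,-54,-52,-50,-48]):
    # camera +x axis (backwards, up by .35)
    q=res[n][0];c,s=np.cos(yaw),np.sin(yaw);h=np.array([c,s,0]);l=np.array([-s,c,0]);z=np.array([0,0,1.])
    X=np.cos(.35)*h+np.sin(.35)*z;Z=np.cross(X,l);L=q@np.stack([X,l,Z]).T
    f=np.percentile(L[:,0],1);e=L[L[:,0]<f+.015]
    print(n,np.degrees(yaw).round(),"front",f.round(4),L[:,0].min().round(4),"y",np.percentile(e[:,1],[0,2,98,100]).round(4),"ztop",np.percentile(e[:,2],[98,100]).round(4),len(e), "frontspread",[np.percentile(e[(e[:,1]>a)&(e[:,1]<a+.02),0],2).round(4) for a in np.arange(e[:,1].min(),e[:,1].max()-.02,.02)])
E
```

```text
scene base 2277 ((0.8099453449249268, -0.3083181381225586), (0.17271476984024048, 0.20053301751613617), 33.51384353637695) 0.015300035805852152
[ 0.54331456 -0.53441365  0.16008922] [ 0.88616816 -0.16242423  0.36919257]
hi ((0.7863642573356628, -0.271992951631546), (0.12858952581882477, 0.22597256302833557), 31.767986297607422)
top base 734 ((0.8092939853668213, -0.31049954891204834), (0.16652870178222656, 0.20462733507156372), 33.1746940612793) 0.016813089019587633
[ 0.69072245 -0.37872189  0.16615153] [ 0.88358281 -0.16182856  0.37201793]
hi ((0.7853621244430542, -0.2719927728176117), (0.1262822449207306, 0.22796711325645447), 35.38292694091797)
scene -58.0 front 0.6114 0.6084 y [0.4789 0.4892 0.5696 0.573 ] ztop [0.1166 0.1183] 201 frontspread [np.float64(0.6105), np.float64(0.6104), np.float64(0.6096), np.float64(0.6089)]
scene -56.0 front 0.6293 0.6261 y [0.4596 0.4683 0.5497 0.5534] ztop [0.1105 0.1122] 207 frontspread [np.float64(0.6264), np.float64(0.6267), np.float64(0.6266), np.float64(0.6266)]
scene -54.0 front 0.6458 0.6416 y [0.4365 0.4444 0.5291 0.533 ] ztop [0.1046 0.1
[... 1018 characters left out ...]
.6439 0.6401 y [0.4314 0.4323 0.5244 0.5271] ztop [0.1071 0.1119] 125 frontspread [np.float64(0.6405), np.float64(0.6418), np.float64(0.6424), np.float64(0.644)]
top -52.0 front 0.6589 0.6542 y [0.4103 0.4115 0.5021 0.5056] ztop [0.1016 0.1064] 127 frontspread [np.float64(0.6545), np.float64(0.6563), np.float64(0.6578), np.float64(0.6601)]
top -50.0 front 0.6728 0.6676 y [0.3886 0.3901 0.4803 0.4842] ztop [0.0964 0.1012] 122 frontspread [np.float64(0.6678), np.float64(0.6702), np.float64(0.6725), np.float64(0.6754)]
top -48.0 front 0.686 0.6803 y [0.3665 0.3683 0.4575 0.4615] ztop [0.0914 0.0962] 117 frontspread [np.float64(0.6804), np.float64(0.6834), np.float64(0.6859), np.float64(0.6898)]
```

```bash
python3 -m jog '0 0 0.06 0 1; 0 0 0.06 0 1; 0 0 0.06 0 1; 0 0 0.05 0 1; 0.02 -0.055 0 0 1; 0.02 -0.055 0 0 1; 0.02 -0.055 0 0 1; 0.02 -0.055 0 0 1'; python3 - <<'E'
from h import *
from station import ctrl
from scipy.optimize import least_squares
s=ctrl.read_state();print(s["q"],s["ee_pos"],s["contact_force"]);print(R.from_rotvec(s["tool_rot"]).as_matrix().round(3))
D=np.load("pics/cam.npz");q=np.vstack([D["s"],D["t"]])
yaw=np.radians(-56.4);c,s_=np.cos(yaw),np.sin(yaw);X=np.array([np.cos(.35)*c,np.cos(.35)*s_,np.sin(.35)]);l=np.array([-s_,c,0]);Z=np.cross(X,l);M=np.stack([X,l,Z])
for n in("s","t"):
    L=D[n]@M.T; f=np.percentile(L[:,0],.5); e=L[(L[:,0]<f+.018)&(abs(L[:,1]-.507)<.058)]
    g=least_squares(lambda p:np.hypot(e[:,1]-p[0],e[:,2]-p[1])-.05,[.507,.066],loss="soft_l1",f_scale=.002)
    print(n,"front",f,L[:,0].min(),"ctr",g.x,"res",np.median(abs(g.fun)),len(e))
    print("lens",np.array([f,*g.x])@M,"focus",np.array([f-.17,*g.x])@M)
# picture
l=np.array([.873,.488])/np.hypot(.873,.488);nn=np.array([l[1],-l[0]])
for rr in("top","scene"):
    r=dict(np.load(f"pics/{rr}0.npz"));P=cloud(r);hsv=cv2.cvtColor(r["img"],cv2.COLOR_RGB2HSV).astype(int)
    a=P[...,:2]@l;b=P[...,:2]@nn
    m=(hsv[...,1]>130)&(hsv[...,2]>100)&(P[...,2]>.232)&(P[...,2]<.245)&(abs(a-.48)<.09)&(abs(b-.08)<.05)
    print(rr,"edge l",np.percentile(a[m],[0,2,50,98,100]).round(4),"n",np.percentile(b[m],[0,5,50,95,100]).round(4),"z",np.percentile(P[m][:,2],[5,50,95]).round(4),m.sum())
    m=(abs(P[...,2]-.278)<.006)&(abs(b+.04)<.05)&(abs(a-.57)<.3);print("rail n",np.percentile(b[m],[1,50,99]).round(4),"l",np.percentile(a[m],[.5,99.5]).round(4))
    m=(abs(P[...,2]-.264)<.006)&(b>.0)&(b<.15)&(hsv[...,1]<90);print("prong l",[(np.median(a[m&(abs(a-k)<.04)]).round(4),b[m&(abs(a-k)<.04)].max().round(4)) for k in(.48,.67)])
E
```

```text
time: 1.1
ee_pos: [0.2819, -0.7302, 0.4373]
tool_rot: [2.013, 0.371, -2.008]
contact_force: [0.0, -1.4, 0.6]
finger_gap: 0.092
[-1.35694196  0.85956522  0.20578881  0.00216581  2.06429601 -0.16182076] [ 0.28190053 -0.73017932  0.43731999] [ 0.02196061 -1.35013664  0.5610812 ]
[[ 0.004  0.368 -0.93 ]
 [-0.011 -0.93  -0.368]
 [-1.     0.012  0.   ]]
s front 0.6239904458272332 0.6226375324464353 ctr [0.50369033 0.05878172] res 0.0015477640825336605 230
lens [ 0.73275592 -0.19269835  0.2691829 ] focus [ 0.64438296 -0.05968635  0.21089027]
t front 0.623631611831319 0.6222796903831523 ctr [0.50575482 0.0605395 ] res 0.0016259499000584841 142
lens [ 0.73395538 -0.19077308  0.27071107] focus [ 0.64558243 -0.05776109  0.21241844]
top edge l [0.4174 0.4191 0.4758 0.5431 0.5451] n [0.0655 0.067  0.0752 0.0829 0.0841] z [0.234  0.2388 0.2426] 145
rail n [-0.0644 -0.0355 -0.0224] l [0.3781 0.7754]
prong l [(np.float64(0.4814), np.float64(0.0919)), (np.float64(0.6713), np.float64(0.0905))]
scene edge l [0.4177 0.42   0.4956 0.545  0.5482] n [0.0663 0.0675 0.0766 0.084  0.0851] z [0.2332 0.2375 0.2421] 178
rail n [-0.062  -0.0342 -0.022 ] l [0.3798 0.7765]
prong l [(np.float64(0.4819), np.float64(0.0976)), (np.float64(0.672), np.float64(0.0979))]
```

```bash
python3 -m jog '0.02 -0.055 0 0 1; 0.02 -0.055 0 0 1'; python3 - <<'E'
from h import *
from station import ctrl
s=ctrl.read_state();print(s["q"]);print(R.from_rotvec(s["tool_rot"]).as_matrix().round(3))
E
```

```text
time: 1.35
ee_pos: [0.296, -0.7729, 0.3932]
tool_rot: [2.001, 0.309, -1.974]
contact_force: [0.5, -0.1, 0.9]
finger_gap: 0.092
[-1.35492393  0.92950482  0.1852052   0.01236241  1.95798883 -0.15571039]
[[ 0.026  0.367 -0.93 ]
 [-0.065 -0.928 -0.368]
 [-0.998  0.07  -0.   ]]
```

```bash
python3 -m jog '0.02 -0.055 0 0 1; 0.02 -0.055 0 0 1;0.02 -0.055 0 0 1;0 0 0 0 1'; python3 -m jog '-0.02 0.055 0 0 1; -0.02 0.055 0 0 1; -0.02 0.055 0 0 1;0 0 0 0 1'; python3 - <<'E'
from h import *
from station import ctrl
s=ctrl.read_state();print(s["q"]);print(R.from_rotvec(s["tool_rot"]).as_matrix().round(3))
E
```

```text
time: 1.85
ee_pos: [0.3148, -0.8295, 0.3403]
tool_rot: [1.974, 0.202, -1.912]
contact_force: [0.1, 0.5, 0.6]
finger_gap: 0.0919
time: 2.35
ee_pos: [0.2675, -0.6992, 0.3471]
tool_rot: [1.975, 0.205, -1.913]
contact_force: [0.1, -0.1, 0.8]
finger_gap: 0.0922
[-1.37965993  0.43557732  1.01123202  0.03083219  1.52782447 -0.18470768]
[[ 0.062  0.363 -0.93 ]
 [-0.157 -0.916 -0.368]
 [-0.986  0.169  0.   ]]
```

```bash
python3 -m jog '0 0 0.06 -10 1;0 0 0.05 -10 1;0.02 0.058 0 -10 1;0.02 0.058 0 -10 1;0.02 0.058 0 -10 1;0.02 0.058 0 -10 1;0.02 0.058 0 -10 1;0.02 0.058 0 -10 1'; python3 -m jog '0.02 0.058 0 -10 1;0.02 0.058 0 -2 1;0.02 0.058 0 0 1;0.02 0.058 0 0 1;0.02 0.058 0 0 1;0.02 0.058 0 0 1;0.02 0.058 0 0 1;0.02 0.058 0 0 1'
cat > st.py <<'E'
from h import *
from station import ctrl
s=ctrl.read_state();M=R.from_rotvec(s["tool_rot"]).as_matrix()
print(s["time"],"q",s["q"].round(3) if hasattr(s["q"],"round") else np.round(s["q"],3),"p",np.round(s["ee_pos"],4),"F",np.round(s["contact_force"],1),"gap",round(float(s["finger_gap"]),4))
print("x",M[:,0].round(3),"y",M[:,1].round(3),"yaz",np.degrees(np.arctan2(M[1,1],M[0,1])).round(2),"yelev",np.degrees(np.arcsin(M[2,1])).round(2),"zelev",np.degrees(np.arcsin(M[2,2])).round(2))
E
python3 st.py
```

```text
time: 3.35
ee_pos: [0.3898, -0.3563, 0.4617]
tool_rot: [-1.556, 1.069, 1.718]
contact_force: [1.1, 0.7, 0.7]
finger_gap: 0.0918
time: 4.35
ee_pos: [0.55, 0.1084, 0.4615]
tool_rot: [-1.394, 1.179, 1.579]
contact_force: [0.0, -0.2, -0.3]
finger_gap: 0.0919
4.35 q [ 0.012  0.247  1.026 -0.063  2.034  2.788] p [0.55   0.1084 0.4615] F [ 0.  -0.2 -0.3] gap 0.0919
x [-0.165 -0.058 -0.985] y [-0.928 -0.33   0.174] yaz -160.41 yelev 10.05 zelev 0.03
```

```bash
python3 -m jog '0.055 0.02 0 0 1;0.055 0.02 0 0 1;0.055 0.02 0 0 1;0.055 0.02 0 0 1;0.055 0.02 0 0 1;0.055 0.02 0 0 1'; python3 st.py
```

```text
time: 5.1
ee_pos: [0.7527, 0.1922, 0.3936]
tool_rot: [-1.433, 1.109, 1.516]
contact_force: [-0.1, 0.6, 0.2]
finger_gap: 0.0917
5.1 q [ 0.107  0.931  0.183 -0.032  2.113  2.89 ] p [0.7527 0.1922 0.3936] F [-0.1  0.6  0.2] gap 0.0917
x [-0.082 -0.037 -0.996] y [-0.938 -0.334  0.089] yaz -160.39 yelev 5.13 zelev -0.4
```

```bash
python3 -m jog '0.055 0.02 0.02 0 1;0.055 0.02 0.02 0 1'; python3 st.py
```

```text
time: 5.35
ee_pos: [0.7761, 0.2087, 0.3877]
tool_rot: [-1.465, 1.047, 1.459]
contact_force: [-0.2, 0.1, -0.1]
finger_gap: 0.0919
5.35 q [ 0.12   0.937  0.183 -0.018  2.032  2.91 ] p [0.7761 0.2087 0.3877] F [-0.2  0.1 -0.1] gap 0.0919
x [-0.008 -0.017 -1.   ] y [-0.942 -0.336  0.014] yaz -160.34 yelev 0.78 zelev -0.78
```

```bash
python3 -m jog '0.012 0.025 0.005 0 1'; python3 st.py
```

```text
time: 5.48
ee_pos: [0.775, 0.2289, 0.3861]
tool_rot: [-1.468, 1.039, 1.449]
contact_force: [0.1, -0.2, -0.3]
finger_gap: 0.092
5.475 q [ 0.144  0.939  0.183 -0.016  2.019  2.937] p [0.775  0.2289 0.3861] F [ 0.1 -0.2 -0.3] gap 0.092
x [ 0.003 -0.014 -1.   ] y [-0.942 -0.335  0.002] yaz -160.44 yelev 0.12 zelev -0.83
```

```bash
python3 -m jog '-0.057 -0.012 0 10 1;-0.057 -0.012 0 10 1;-0.057 -0.012 0 10 1;-0.057 -0.012 0 10 1;-0.057 -0.012 0 10 1;-0.057 -0.012 0 10 1;0 0 0 10 1;0 0 0 10 1'; python3 -m jog '0 0 0 10 1;0 0 -0.02 9.6 1;0 0 -0.04 0 1;0 0 0 0 1'; python3 st.py
```

```text
time: 6.48
ee_pos: [0.4725, 0.1661, 0.395]
tool_rot: [2.206, 0.079, -2.164]
contact_force: [0.0, 0.3, 0.8]
finger_gap: 0.0922
time: 6.98
ee_pos: [0.4717, 0.1658, 0.3311]
tool_rot: [2.009, 0.416, -1.987]
contact_force: [-0.7, 0.5, 0.5]
finger_gap: 0.0915
6.975 q [ 0.093 -0.101  1.635  0.004  1.597  1.256] p [0.4717 0.1658 0.3311] F [-0.7  0.5  0.5] gap 0.0915
x [ 0.01   0.005 -1.   ] y [ 0.397 -0.918 -0.001] yaz -66.62 yelev -0.03 zelev -0.66
```

```bash
python3 -m jog '-0.041 -0.011 0 5.8 1;0 0 0 0 1;0 0 0 0 1'; python3 st.py; python3 - <<'E'
from h import *
from station import ctrl
s=ctrl.read_state();M=R.from_rotvec(s["tool_rot"]).as_matrix();p=np.array(s["ee_pos"])
ims=[]
for n in("scene","top"):
    r=ctrl.get_image(n);np.savez(f"pics/{n}1.npz",**r);im=r["img"][:,:,::-1].copy()
    for P,c in((p,(0,0,255)),([.457,.1693,.2378],(0,255,0)),([.457-.0567,.1693-.0317,.2378],(255,0,0)),([.457+.0567,.1693+.0317,.2378],(255,0,0)),([.431,.155,.2378],(255,255,0))):
        u,v=proj(r,P)[0];cv2.circle(im,(int(round(u)),int(round(v))),1,c,-1)
    u,v=proj(r,[.445,.16,.26])[0];u,v=int(u),int(v);ims.append(cv2.resize(im[v-50:v+50,u-50:u+50],(400,400),interpolation=cv2.INTER_CUBIC))
cv2.imwrite("pics/c2.png",np.hstack(ims))
E
```

```text
time: 7.35
ee_pos: [0.4328, 0.1546, 0.3346]
tool_rot: [1.956, 0.505, -1.919]
contact_force: [-0.1, -1.1, 0.1]
finger_gap: 0.0923
7.35 q [ 0.075 -0.218  1.732  0.006  1.61   1.138] p [0.4328 0.1546 0.3346] F [-0.1 -1.1  0.1] gap 0.0923
x [ 0.018  0.007 -1.   ] y [ 0.486 -0.874  0.002] yaz -60.9 yelev 0.14 zelev -1.07
```

View pics/c2.png

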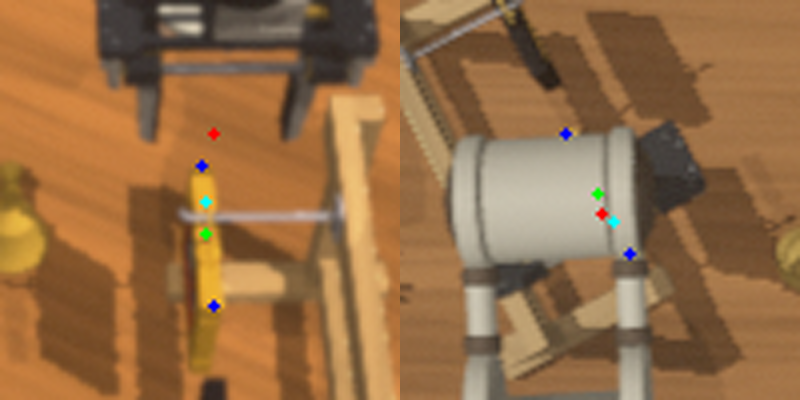

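```bash
python3 -m jog '0 0 -0.04 0 1;0 0 -0.035 0 1;0 0 -0.03 0 1;0 0 -0.021 0 1;0 0 0 0 1;0 0 0 0 1'; python3 st.py
```

```text
time: 8.2
ee_pos: [0.4325, 0.1543, 0.2073]
tool_rot: [1.953, 0.506, -1.921]
contact_force: [0.2, -1.0, 1.7]
finger_gap: 0.0918
8.2 q [ 0.074 -0.16   1.93   0.006  1.356  1.136] p [0.4325 0.1543 0.2073] F [ 0.2 -1.   1.7] gap 0.0918
x [ 0.015  0.007 -1.   ] y [ 0.487 -0.874  0.001] yaz -60.87 yelev 0.08 zelev -0.93
```

```bash
python3 -m jog '0 0 0 0 0;0 0 0 0 -0.3;0 0 0 0 -0.5;0 0 0 0 -1;0 0 0 0 -1;0 0 0 0 -1'; python3 st.py
```

```text
time: 8.95
ee_pos: [0.4315, 0.1542, 0.206]
tool_rot: [1.952, 0.507, -1.923]
contact_force: [0.4, -0.7, -0.6]
finger_gap: 0.034
8.95 q [ 0.074 -0.16   1.933  0.006  1.356  1.135] p [0.4315 0.1542 0.206 ] F [ 0.4 -0.7 -0.6] gap 0.034
x [ 0.013  0.007 -1.   ] y [ 0.487 -0.873  0.001] yaz -60.86 yelev 0.04 zelev -0.84
```

```bash
python3 -m jog '0 0 0 0 -1;0 0 0 0 -1;0 0 0 0 -1;0 0 0 0 -1;0 0 0 0 -1'; python3 st.py
```

```text
time: 9.57
ee_pos: [0.4315, 0.1542, 0.2061]
tool_rot: [1.952, 0.507, -1.923]
contact_force: [-0.2, 0.8, -0.4]
finger_gap: 0.0179
9.575 q [ 0.074 -0.161  1.933  0.006  1.356  1.135] p [0.4315 0.1542 0.2061] F [-0.2  0.8 -0.4] gap 0.0179
x [ 0.013  0.007 -1.   ] y [ 0.487 -0.873  0.001] yaz -60.86 yelev 0.04 zelev -0.84
```

```bash
python3 -m jog '0 0 0.005 0 -1;0 0 0.005 0 -1;0 0 0.003 0 -1;0 0 0 0 -1'; python3 st.py
```

```text
time: 10.07
ee_pos: [0.4317, 0.1542, 0.2194]
tool_rot: [1.952, 0.506, -1.922]
contact_force: [0.8, -0.9, -2.9]
finger_gap: 0.0181
10.075 q [ 0.074 -0.171  1.915  0.006  1.383  1.136] p [0.4317 0.1542 0.2194] F [ 0.8 -0.9 -2.9] gap 0.0181
x [ 0.014  0.007 -1.   ] y [ 0.487 -0.873  0.001] yaz -60.86 yelev 0.06 zelev -0.87
```

```bash
python3 -m jog '0.005 -0.009 0 0 -1;0.007 -0.013 0 0 -1;0.007 -0.013 0 0 -1;0.007 -0.013 0 0 -1;0.01 -0.018 0 0 -1;0.01 -0.018 0 0 -1;0 0 0 0 -1'; python3 st.py; python3 - <<'E'
from h import *
from station import ctrl
ims=[]
for n in("scene","top"):
    r=ctrl.get_image(n);np.savez(f"pics/{n}2.npz",**r);im=r["img"][:,:,::-1]
    u,v=proj(r,[.48,.12,.22])[0];u,v=int(u),int(v);ims.append(cv2.resize(im[v-65:v+65,u-65:u+65],(400,400),interpolation=cv2.INTER_CUBIC))
cv2.imwrite("pics/c3.png",np.hstack(ims))
E
```

```text
time: 10.95
ee_pos: [0.4782, 0.0687, 0.2191]
tool_rot: [1.953, 0.504, -1.924]
contact_force: [0.1, 0.4, -2.4]
finger_gap: 0.0176
10.95 q [-0.114 -0.1    1.852  0.008  1.377  0.949] p [0.4782 0.0687 0.2191] F [ 0.1  0.4 -2.4] gap 0.0176
x [ 0.013  0.006 -1.   ] y [ 0.485 -0.875  0.001] yaz -60.99 yelev 0.05 zelev -0.84
```

View pics/c3.png

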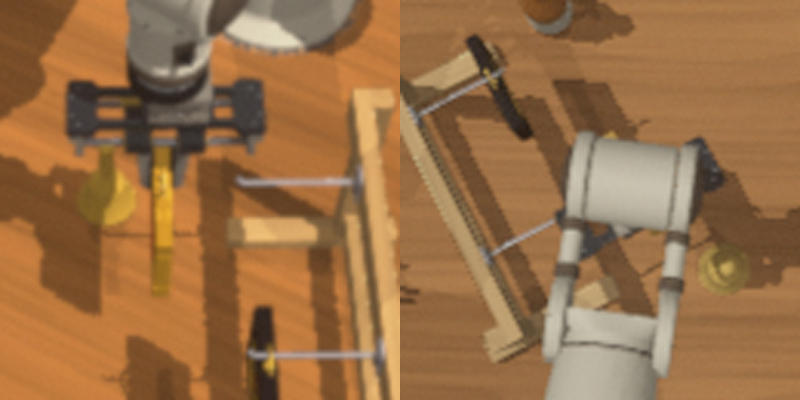

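```bash
python3 -m jog '0 -0.01 0.03 0 -1;0 -0.02 0.045 0 -1;0 -0.02 0.045 0 -1;-0.005 -0.03 0.045 0 -1;-0.01 -0.035 0.035 0 -1;-0.012 -0.042 0.02 0 -1;-0.015 -0.045 0.01 -1 -1;-0.015 -0.045 0 -1 -1'; python3 -m jog '-0.015 -0.045 0 -1 -1;-0.015 -0.045 0 -1 -1;-0.015 -0.045 0 0 -1;-0.015 -0.045 0 0 -1;-0.015 -0.045 0 0 -1;-0.015 -0.045 0 0 -1;-0.015 -0.045 0 0 -1;-0.015 -0.045 0 0 -1';python3 st.py
```

```text
time: 12.05
ee_pos: [0.4202, -0.1776, 0.4503]
tool_rot: [1.974, 0.474, -1.941]
contact_force: [1.6, -0.6, -2.7]
finger_gap: 0.0179
time: 13.05
ee_pos: [0.3005, -0.5377, 0.449]
tool_rot: [1.994, 0.445, -1.964]
contact_force: [1.0, 0.2, -1.5]
finger_gap: 0.0178
13.05 q [-1.265  0.24   1.049  0.016  1.854 -0.13 ] p [ 0.3005 -0.5377  0.449 ] F [ 1.   0.2 -1.5] gap 0.0178
x [ 0.014  0.006 -1.   ] y [ 0.426 -0.905  0.001] yaz -64.8 yelev 0.04 zelev -0.86
```

```bash
python3 -m jog '0.022 -0.046 0 0 -1;0.022 -0.046 0 0 -1;0.022 -0.046 0 0 -1;0.022 -0.046 0.01 0 -1;0.022 -0.046 0.01 0 -1;0.022 -0.046 0.01 0 -1';python3 st.py
```

```text
time: 13.8
ee_pos: [0.3845, -0.7197, 0.4224]
tool_rot: [1.985, 0.36, -1.911]
contact_force: [-0.1, 0.1, -2.2]
finger_gap: 0.0176
13.8 q [-1.239  0.893  0.185  0.031  1.984 -0.094] p [ 0.3845 -0.7197  0.4224] F [-0.1  0.1 -2.2] gap 0.0176
x [ 0.053 -0.065 -0.997] y [ 0.423 -0.902  0.081] yaz -64.88 yelev 4.65 zelev -1.15
```

```bash
python3 -m jog '0.02 -0.048 0.01 0 -1;0.02 -0.048 0.01 0 -1;0.02 -0.048 0.01 0 -1;0.02 -0.048 0.01 0 -1';python3 st.py
```

```text
time: 14.3
ee_pos: [0.3997, -0.7841, 0.3881]
tool_rot: [1.962, 0.223, -1.824]
contact_force: [-0.2, 0.2, -2.9]
finger_gap: 0.0177
14.3 q [-1.255  0.945  0.185  0.052  1.802 -0.105] p [ 0.3997 -0.7841  0.3881] F [-0.2  0.2 -2.9] gap 0.0177
x [ 0.113 -0.182 -0.977] y [ 0.412 -0.886  0.213] yaz -65.05 yelev 12.3 zelev -1.43
```

```bash
python3 -m jog '0.012 -0.05 0.01 0 -1;0.012 -0.05 0.01 0 -1;0.012 -0.05 0.01 0 -1';python3 st.py
```

```text
time: 14.68
ee_pos: [0.3905, -0.8378, 0.3676]
tool_rot: [1.939, 0.124, -1.76]
contact_force: [0.1, 0.5, -2.9]
finger_gap: 0.0177
14.675 q [-1.291  0.98   0.185  0.074  1.67  -0.138] p [ 0.3905 -0.8378  0.3676] F [ 0.1  0.5 -2.9] gap 0.0177
x [ 0.154 -0.269 -0.951] y [ 0.399 -0.864  0.309] yaz -65.21 yelev 17.97 zelev -1.47
```

```bash
python3 -m jog '0.008 -0.055 0.01 0 -1;0 0 0 0 -1';python3 st.py
```

```text
time: 14.92
ee_pos: [0.3819, -0.8578, 0.3587]
tool_rot: [1.931, 0.091, -1.742]
contact_force: [0.7, -0.3, -2.4]
finger_gap: 0.0179
14.925 q [-1.309  0.994  0.186  0.083  1.625 -0.154] p [ 0.3819 -0.8578  0.3587] F [ 0.7 -0.3 -2.4] gap 0.0179
x [ 0.165 -0.296 -0.941] y [ 0.392 -0.856  0.338] yaz -65.38 yelev 19.76 zelev -1.45
```

```bash
cat > tgt.py <<'E'
from h import *
from station import ctrl
s=ctrl.read_state();M=R.from_rotvec(s["tool_rot"]).as_matrix();p=np.array(s["ee_pos"])
F=np.array([.645,-.0587,.2117]);o=np.array([.0233,.004,-.0296])
yaz=np.degrees(np.arctan2(M[1,1],M[0,1]));sp=-56.4-yaz
t=F-R.from_euler("z",sp,degrees=True).as_matrix()@M@o
print("spin",sp.round(2),"target",t.round(4),"delta",(t-p).round(4))
E
python3 tgt.py; python3 -m jog '-0.005 0.03 0.005 2 -1;-0.005 0.045 0.01 2 -1;-0.005 0.045 0.01 2 -1;0 0.045 0.01 2 -1;0 0.045 0.01 1 -1;0 0.045 0.01 0 -1;0 0.045 0.01 0 -1;0 0.045 0.01 0 -1';python3 st.py;python3 tgt.py
```

```text
spin 8.98 target [ 0.6135 -0.0659  0.2315] delta [ 0.2316  0.7919 -0.1272]
time: 15.92
ee_pos: [0.3681, -0.5103, 0.438]
tool_rot: [1.868, 0.233, -1.634]
contact_force: [-1.2, 0.1, -2.7]
finger_gap: 0.0182
15.925 q [-1.188 -0.035  1.405  0.097  1.435 -0.208] p [ 0.3681 -0.5103  0.438 ] F [-1.2  0.1 -2.7] gap 0.0182
x [ 0.213 -0.27  -0.939] y [ 0.522 -0.781  0.343] yaz -56.25 yelev 20.06 zelev -1.44
spin -0.15 target [ 0.6135 -0.0659  0.2315] delta [ 0.2453  0.4444 -0.2066]
```

```bash
python3 -m jog '0.01 0.035 0 0 -1;0.015 0.045 0 0 -1;0.02 0.045 0 0 -1;0.02 0.045 0 0 -1;0.02 0.045 0 0 -1;0.022 0.045 0 0 -1;0.025 0.045 0 0 -1;0.025 0.045 -0.02 0 -1'; python3 -m jog '0.025 0.04 -0.03 0 -1;0.02 0.03 -0.03 0 -1;0.01 0.02 -0.03 0 -1;0 0 -0.02 0 -1;0 0 0 0 -1';python3 st.py;python3 tgt.py
```

```text
time: 16.92
ee_pos: [0.5256, -0.1605, 0.4197]
tool_rot: [1.871, 0.23, -1.629]
contact_force: [1.3, -0.9, -2.1]
finger_gap: 0.0179
time: 17.55
ee_pos: [0.5784, -0.0715, 0.3052]
tool_rot: [1.866, 0.236, -1.638]
contact_force: [0.6, 0.1, -2.1]
finger_gap: 0.0177
17.55 q [-0.207 -0.048  1.672 -0.234  1.257  0.813] p [ 0.5784 -0.0715  0.3052] F [ 0.6  0.1 -2.1] gap 0.0177
x [ 0.209 -0.269 -0.94 ] y [ 0.523 -0.782  0.34 ] yaz -56.19 yelev 19.85 zelev -1.28
spin -0.21 target [ 0.6136 -0.0659  0.2316] delta [ 0.0351  0.0056 -0.0737]
```

```bash
python3 -m jog '0.008 0.001 -0.018 0 -1;0.01 0.002 -0.022 0 -1;0.01 0.002 -0.02 0 -1;0.006 0.001 -0.013 0 -1;0 0 0 0 -1;0 0 0 0 -1;0 0 0 0 -1';python3 st.py;python3 tgt.py; python3 - <<'E'
from h import *
from station import ctrl
s=ctrl.read_state();M=R.from_rotvec(s["tool_rot"]).as_matrix();p=np.array(s["ee_pos"])
c=p+M@np.array([.0233,0,-.0296])   # frame middle, predicted
W=-M[:,2];U=-M[:,0];N=M[:,1]
ims=[]
for n in("scene","top"):
    r=ctrl.get_image(n);np.savez(f"pics/{n}3.npz",**r);im=r["img"][:,:,::-1]
    u,v=proj(r,c)[0];u,v=int(u),int(v);k=6 if 0 else 5
    cr=cv2.resize(im[v-50:v+50,u-50:u+50],(500,500),interpolation=cv2.INTER_CUBIC) if 0 else cv2.resize(im[v-48:v+48,u-40:u+40],(400,480),interpolation=cv2.INTER_CUBIC)
    for a in(-.065,.065):
        for b in(-.055,.055):
            q=proj(r,c+a*W+b*U+.009*N)[0]-[u-40,v-48]+.5
            cv2.circle(cr,tuple(int(x) for x in q*5),3,(255,0,255),1)
    q=proj(r,[.645,-.0587,.2117])[0]-[u-40,v-48]+.5;cv2.circle(cr,tuple(int(x) for x in q*5),3,(0,255,0),-1)
    ims.append(cr)
cv2.imwrite("pics/c4.png",np.hstack(ims))
E
```

```text
time: 18.42
ee_pos: [0.614, -0.0672, 0.2352]
tool_rot: [1.87, 0.23, -1.633]
contact_force: [0.1, 0.3, -2.0]
finger_gap: 0.0177
18.425 q [-0.185  0.082  1.679 -0.255  1.124  0.875] p [ 0.614  -0.0672  0.2352] F [ 0.1  0.3 -2. ] gap 0.0177
x [ 0.214 -0.271 -0.939] y [ 0.52  -0.782  0.344] yaz -56.36 yelev 20.13 zelev -1.5
spin -0.04 target [ 0.6135 -0.0659  0.2314] delta [-0.0006  0.0014 -0.0038]
```

View pics/c4.png

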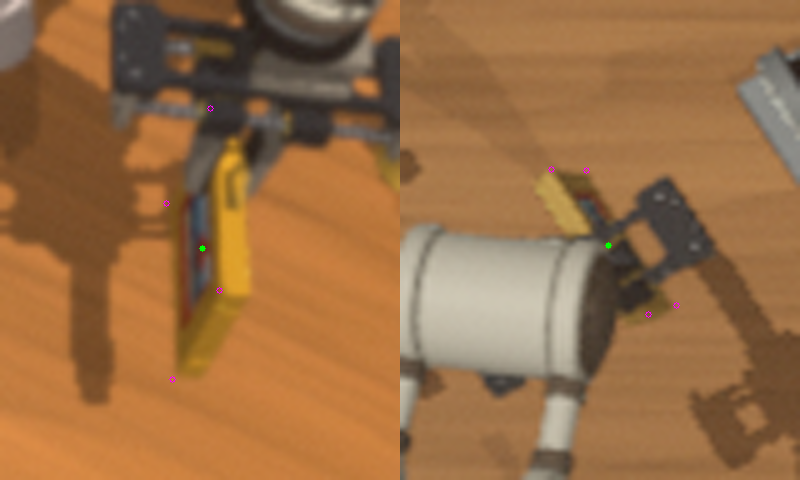

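```bash
python3 - <<'E'
from h import *
from station import ctrl
D=np.load("pics/cam.npz")
yaw=np.radians(-56.4);c,s_=np.cos(yaw),np.sin(yaw);X=np.array([np.cos(.35)*c,np.cos(.35)*s_,np.sin(.35)]);l=np.array([-s_,c,0]);Z=np.cross(X,l);Mc=np.stack([X,l,Z])
for n in("s","t"):
    L=D[n]@Mc.T
    print(n,"x-profile of top strip z:",[(round(a,3),np.round(np.percentile(L[m,2],[50,90]),4).tolist(),int(m.sum())) for a in np.arange(.620,.66,.004) for m in[(abs(L[:,0]-a-.002)<.002)&(abs(L[:,1]-.505)<.015)] if m.sum()>2])
    e=(L[:,0]>.624)&(L[:,0]<.640)
    print("  z by y:",[(round(a-.505,3),np.round(np.percentile(L[m,2],[50,95]),4).tolist()) for a in np.arange(.453,.56,.01) for m in[e&(abs(L[:,1]-a)<.005)] if m.sum()>2])
s=ctrl.read_state();M=R.from_rotvec(s["tool_rot"]).as_matrix();p=np.array(s["ee_pos"]);o=p+M@np.array([.0233,0,-.0296])
A=np.stack([M[:,1],-M[:,2],-M[:,0]])  # front normal, width(l), up
for n in("scene","top"):
    r=dict(np.load(f"pics/{n}3.npz"));P=cloud(r);hsv=cv2.cvtColor(r["img"],cv2.COLOR_RGB2HSV).astype(int)
    L=(P-o)@A.T
    g=(hsv[...,1]>120)&(hsv[...,0]>14)&(hsv[...,0]<32)&(abs(L)<[.03,.09,.08]).all(-1)&(r["depth"]>0);q=L[g]
    print(n,len(q),"1-99%",np.percentile(q,[1,99],axis=0).round(4).tolist())
    for nm,ax,val in(("front",0,.009),("end",1,.065),("top",2,.055)):
        m=abs(q[:,ax]-val)<.006;w=q[m]
        if m.sum()>25:
            B=np.c_[np.delete(w,ax,1),np.ones(len(w))];k=np.linalg.lstsq(B,w[:,ax],rcond=None)[0];print(" ",nm,m.sum(),"median",np.median(w[:,ax]).round(4),"slopes deg",np.degrees(k[:2]).round(1))
E
```

```text
s x-profile of top strip z: [(np.float64(0.62), [0.1056, 0.1073], 7), (np.float64(0.624), [0.1084, 0.1098], 11), (np.float64(0.628), [0.1061, 0.111], 11), (np.float64(0.632), [0.1088, 0.1119], 17), (np.float64(0.636), [0.1085, 0.1099], 10), (np.float64(0.64), [0.0983, 0.11], 19), (np.float64(0.644), [0.0923, 0.0954], 12), (np.float64(0.648), [0.0953, 0.0979], 11), (np.float64(0.652), [0.0955, 0.0969], 12), (np.float64(0.656), [0.0941, 0.0957], 13), (np.float64(0.66), [0.0932, 0.0945], 11)]
  z by y: [(np.float64(-0.032), [0.0983, 0.1023]), (np.float64(-0.022), [0.1058, 0.1072]), (np.float64(-0.012), [0.1081, 0.1127]), (np.float64(-0.002), [0.109, 0.1114]), (np.float64(0.008), [0.1086, 0.111]), (np.float64(0.018), [0.1051, 0.1091]), (np.float64(0.028), [0.0982, 0.1038]), (np.float64(0.038), [0.0899, 0.1]), (np.float64(0.048), [0.0676, 0.0835])]
t x-profile of top strip z: [(np.float64(0.62), [0.1081, 0.1103], 4), (np.float64(0.624), [0.1102, 0.1121], 9), (np.float64(0.628), [0.1106, 0.1152], 8), (np.float64(0.632), [0.1123, 0.1145], 9), (np.float64(0.636), [0.1103, 0.1127], 11), (np.f
[... 367 characters left out ...]
 0.1018]), (np.float64(-0.022), [0.1044, 0.1104]), (np.float64(-0.012), [0.1113, 0.1164]), (np.float64(-0.002), [0.1094, 0.1126]), (np.float64(0.008), [0.1109, 0.1151]), (np.float64(0.018), [0.107, 0.1123]), (np.float64(0.028), [0.1025, 0.1064]), (np.float64(0.038), [0.0909, 0.0988]), (np.float64(0.048), [0.0825, 0.0854])]
scene 406 1-99% [[-0.0111, -0.0573, -0.0539], [0.0088, 0.0668, 0.07]]
  front 206 median 0.0069 slopes deg [-0.1 -0.4]
  end 122 median 0.0636 slopes deg [-1.   0.6]
  top 171 median 0.0538 slopes deg [-1.7 -1.2]
top 141 1-99% [[-0.0109, -0.0647, -0.052], [0.0081, 0.0652, 0.0617]]
  front 75 median 0.0064 slopes deg [ 0.3 -0.3]
  top 72 median 0.0554 slopes deg [ 2.1 -0.7]
```

```bash
python3 -m jog '0 0 -0.003 0 -1;0 0 0 0 -1;0 0 0 0 -1;0 0 0 0 -1;0 0 0 0 -1;0 0 0 0 -1';python3 st.py;python3 tgt.py; python3 - <<'E'
from h import *
from station import ctrl
print("vel",np.abs(ctrl.read_state()["joint_vel"]).max())
ims=[]
for n in("scene","top"):
    r=ctrl.get_image(n);a=np.load(f"pics/{n}0.npz");d=cv2.absdiff(r["img"],a["img"]).max(2)
    im=r["img"][:,:,::-1].copy();ims.append(np.vstack([cv2.resize(im,(400,300)),cv2.cvtColor(cv2.resize(d,(400,300)),cv2.COLOR_GRAY2BGR)]))
cv2.imwrite("pics/c5.png",np.hstack(ims))
E
```

```text
time: 19.27
ee_pos: [0.6136, -0.067, 0.2309]
tool_rot: [1.869, 0.232, -1.635]
contact_force: [-0.2, -0.3, -1.9]
finger_gap: 0.0176
19.275 q [-0.185  0.085  1.684 -0.255  1.118  0.876] p [ 0.6136 -0.067   0.2309] F [-0.2 -0.3 -1.9] gap 0.0176
x [ 0.212 -0.271 -0.939] y [ 0.521 -0.782  0.343] yaz -56.32 yelev 20.04 zelev -1.42
spin -0.08 target [ 0.6135 -0.0659  0.2315] delta [-0.0001  0.0012  0.0006]
vel 0.0007927479660764118
```

View pics/c5.png

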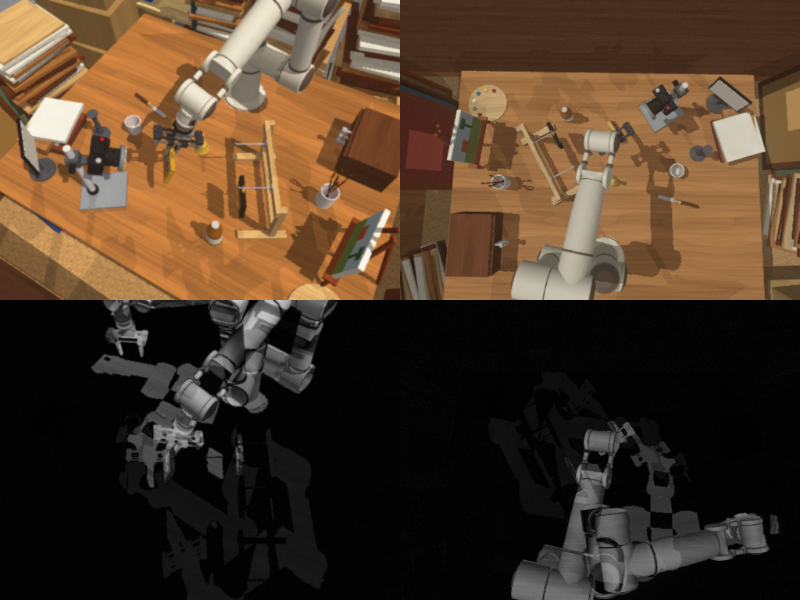

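```bash
python3 -c "
from station import ctrl
print(ctrl.sign_off())"; python3 st.py
```

```text
the job is handed in; nothing more can be done
None
the job is handed in; nothing more can be done
```

The seascape is off its hook and held at the camera's focus point, gripped by the top moulding beside the ring. I handed the job in at about 19.4 s; no verdict is reported.

**What I did:** I raised the picture 13 mm, drew it about 97 mm straight out along the prong, and carried it clear. The moves only allow a turn about the vertical. To get the 20° lean I pushed the arm past its reach limit in free space, which tips the tool. I then turned the picture to face the lens and lowered it into place.

**Last checks:**

| Check | Result |
|---|---|
| Tool heading | -56.3°; the lens axis was measured at -56.4° |
| Tool tilt | 20.0°, as asked |
| TCP position | within 1.4 mm of my computed target |
| Grip | gap 17.6 mm on the 18 mm frame |
| Stillness | fastest joint under 0.001 rad/s |

- **Undisturbed objects:** comparing images from before and after, I saw only the arm, the seascape and shadows change. The rack, still life, camera and loose objects looked unmoved.

**What is less certain:**
- The tool itself was 1.4° out of level. In the depth images the picture sat about 1° the other way in the grip, so I expect it within about 1° of upright.
- The picture's front face read about 2 mm farther back than I expected; I left that offset in.
- The focus point relies on a depth fit of the ring light, good to about 2–3 mm. I took the ring's front as the lens front.

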